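# Open the flip-top jar and park its cap on the trivet

## Robot

A 6-joint arm with a two-finger parallel gripper is mounted at the origin on the work surface. World frame = base frame: x ahead of the robot, y to its left, z up, the work surface at z = 0. Lengths are in mm, angles in rad, forces in N, time in s.
With the tool pointing down it reaches from about 350 to 975 mm from the base axis. Payload 7.1 kg.
Tool frame: the origin (TCP) lies at the very end of the fingers, on their centre line; the grasp point (between the pads) lies 19 mm behind it (ctrl.pinch_z is the distance from the TCP to the grasp point, in mm); z points along the fingers, y is the direction in which the jaws open and shut (so a half turn about z gives the same grasp; the last joint's range is limited). The gripper opens to 88 mm and grips with 3 to 60 N. Pads are 20 mm wide; open, the fingers measure 115 mm over their backs; the gripper's body (75 mm by 178 mm) begins 61 mm behind the grasp point.
Start: joints at [1.24, 0.423, 1.63, -0, 1.089, -0.019], TCP at [191.701, 594.858, 222.675] pointing down, gripper open.
Joint ranges: [-3, 3], [-0.9, 2.11], [0.09, 2.58], [-1.31, 4.45], [0.11, 2.69], [-2.54, 2.54]. Speed limits (rad/s): [2.39, 2.39, 3.01, 3.14, 3.14, 3.14].

## Interface

Orientations are given as a rotation vector (axis times angle).
In Python, from workcell import ctrl gives the robot as it stands.
- The arm moves only by the shell command python3 -m inch 'ROWS' [OPENING]. ROWS is JSON, a list of rows, each an object with "xyz": the shift along the tool's x, y, z in cm, a list of three; "spin": the turn about the tool's z in degrees. A call has 1 to 20 rows; each row is the pose to reach, as a shift and turn from the pose measured when the call began, along the tool's axes at that moment; what a row does not reach only later rows make up. A row lasts 1/10 s, in which the tool goes at most 50 mm and 8.59 degrees, less where a joint would pass 70% of its speed; a pose out of reach is approached as far as the arm can. A call with a gripper value outside its range is refused whole. OPENING is the closure, from 0 (fully open) to 1 (shut), set as the call begins (- or left out, the last holds). The fingers move at their own pace and stop on an object; the grip force is fixed at half the most. Time passes only in rows, so rows that repeat a pose let the fingers close. It gives the time, the measured TCP pose, the force and the opening at its end, in the units of the state.
- ctrl.get_obs(): the state, without advancing time (a new reading comes with each control period).
- ctrl.get_image(name): name is "scene" or "top"; returns the picture (480x640x3 uint8, red, green, blue); there is no depth.
- ctrl.camera_info(name): a dict with "camera_matrix" (3x3 intrinsics, pixels), "k1" (the pictures are not rectified: a ray, as slopes to the right and down, at radius r is drawn at 1 + k1 r^2 times it, then the intrinsics apply), "R" (3x3) and "t" (3): a world point X has camera coordinates R X + t. Camera axes: x right, y down, z forward; pixel columns grow to the right and rows downward; lengths in mm; the calibration is good to about 2 mm. A picture is of the moment at which its call begins. camera_info takes no time and is no camera call.
- ctrl.close_job(): hands the job in, once; it reports no verdict.
The state is a dict: "t": time; "qpos": joint angles; "qvel": joint speeds; "joint_torque": joint torques, N m; "ee_pos": TCP position; "orientation": TCP orientation; "ft_force": force on the tool from outside, world axes, zero at the start; "moment": the same for the moment, N m; "width": finger opening in mm.
Only numpy, scipy, OpenCV 4.12 (cv2) and the standard library are available. Lean on these libraries where they do the work, as an engineer would, in place of code of your own. Each camera call takes 0.05 s, during which the arm holds its last target. There are 200 camera calls.

## Task

Open the jar for refilling: flip its hinged brass cover up and right over backwards first, then unscrew the cap beneath it anticlockwise until you feel its stop, ease it back a touch and lift it straight out without forcing it in the ceramic neck. Set the cap down gently, upright, in the middle of the folded steel trivet, leaving the cover open and the other things on the bench as they are.

Things in the scene. Friction and masses are not known exactly. Their poses are not given: they have to be found in the camera images.
- jar: Squat turquoise ceramic jar, 96 mm across, keyed into a 115 mm square bamboo foot fixed to the bench. Origin on the jar's axis at bench height; x points from the axis to the cover's hinge (away from the thumb tab), z up. Neck 68 mm across outside. Over 25 N on the jar, hinge or cover counts as damage.
- jar_neck (a point): Centre of the neck's rim, on the axis, 99 mm above the bench; axes as the jar's. Two ledges inside it hold the cap's lugs down. The gap pair between them lies along a line within 0.3 rad of the jar's x axis, different in each jar and not given: find it by feel. The lugs come up only with the cap's x within about 0.07 rad of that line; the end stop of the anticlockwise turn is 0.09 rad past it.
- cover (a joint): Flip-top cover: 0 shut, 2.6 rad thrown right back on its stop; grows as the thumb-tab end goes up and over towards the jar's +x. A brass disc 54 mm across, 4 mm thick, 2 to 6 mm above hinge height when shut, centred 44 mm from the hinge line, over the jar's axis. Starts shut or up to 0.15 rad ajar; its stiff hinge (0.1 N m) keeps it where it is left.
- cover_tab (a point): Centre of the thumb tab on the free end of the cover: upright brass block 18 mm (cover's x) by 12 mm (cover's y, the width to pinch, parallel to the hinge line) by 20 mm high; its centre is 71 mm from the hinge line and 16 mm above it in the cover's frame, 10 mm above the disc's top face. Moves with the cover; axes are the cover's (when shut, the jar's).
- cover_hinge (a point): Middle of the cover's hinge line, 44 mm along the jar's +x from the axis, 124 mm above the bench. The hinge line runs along the jar's y. Two bracket posts 8 by 6 mm, at 17 mm either side, carry it.
- cap_grip (a point): Centre of the grip bar on top of the loose 90 g brass cap: bar 14 mm thick (cap's x, the width to pinch), 40 mm long (cap's y), 18 mm high, 9 mm above and below this point. Below it a flange 43 mm across, 4.5 mm thick, then a plug 32 mm across; its flat foot is 28 mm below this point. When closed this point is 15 mm above the neck's rim.
- cap: Same cap; origin at the centre of its foot, z up. Two lugs at the foot reach 22 mm along its x and -x. Closed, its x is 0.85 to 1.05 rad clockwise (from above) of the jar's x. 2 mm of play in the neck; up to 0.15 N m to turn, over 0.2 at the stop. Over 45 N of contact force between cap and jar (15 N is there at rest, by the spring) is damage: no hard pull, side load or driving past the stop.
- trivet: Folded trivet of stainless steel bars, fixed on the bench, 110 mm (its x) by 90 mm (its y), flat top at 13 mm. Origin at its centre at bench height. Gaps between the top bars are 5 mm, so the cap stands level on it.
- trivet_top (a point): Centre of the trivet's top face, 13 mm above the bench.
- cruet_tall: Glass cruet with ball stopper, 56 mm across and 132 mm high, loose; origin at the centre of its foot. Leave alone.
- cruet_short: Glass cruet with ball stopper, 62 mm across and 112 mm high, loose; origin at the centre of its foot. Leave alone.
- pot: Lidded turquoise ceramic pot with a knob, 136 mm across and 134 mm high, loose; origin at the centre of its foot. Leave alone.
- stand: Two-tier bamboo stand with a lidded compartment below, 174 by 244 mm, 335 mm high with the small jars on it, fixed; origin at its centre at bench height. Leave alone.
- seal (a joint): Spring seal in the neck under the cap: height in m above its place with the cap closed. It pushes the closed cap up against the ledges with about 8 N, and rises to 0.005, lifting the cap by 5 mm, when the lugs come free of the ledges and the cap is let up.
Mind the look-alikes: they are no part of the job. What is shaped like the jar but black or red is not meant.

How it is judged (in metres and radians):
On the way, in this order (a step that is already met when the one before it is completed fails the run):
1. the cover is flipped up and over (past 2.1 rad) with the cap still down in the neck (value of joint cover above 2.1 rad and z of cap_grip in the frame of jar_neck below 0.025 m and horizontal distance between cap_grip and jar_neck below 0.006 m), for 0.2 s.
2. the cap is unscrewed and lifted straight out of the neck (z of cap_grip in the frame of jar_neck above 0.035 m and horizontal distance between cap_grip and jar_neck below 0.02 m and value of joint cover above 2.1 rad), for 0.05 s.
At the end, for the whole second after the job is handed in: The cap stands upright (within 0.12 rad), released and at rest, on the trivet, its foot within 25 mm of the trivet's middle and within 4 mm of its top; the cover is still open past 2.1 rad (horizontal distance between cap and trivet_top below 0.025 m and z of cap in the frame of trivet_top between -0.004 and 0.004 m and angle between cap's own z axis and vertical below 0.12 rad and linear speed of cap below 0.01 m/s and value of joint cover above 2.1 rad and contact force between the fingers and cap below 0.1 N); the robot touches nothing.
It fails at once if the cap is forced in the neck (over 45 N between cap and jar) (contact force between cap and jar above 45 N).
It fails at once if the robot pushes or pulls the jar or its cover with over 25 N (contact force between any of the fingers, the arm and jar above 25 N).
It fails at once if the cap is set down hard (over 40 N on the trivet) (contact force between cap and trivet above 40 N).
It fails at once if the cap is tipped over (angle between cap's own z axis and vertical above 0.6 rad).
It fails at once if a bystander is disturbed (distance of any of cruet_tall, cruet_short, pot from where it was at the start of the episode above 0.015 m or contact force between anything else and stand above 5 N).
It also fails if it takes over 72 s, if anything falls off the work surface, if the arm or the gripper's body presses on something with over 40 N, if the wrist force passes 120 N, or if a joint passes its speed limit or range.

## Working session

There is one attempt and no reset: what is moved stays moved. The work goes in short steps, Python scripts to look and compute and a shell command to move; the robot and the scene stay as the last step left them, time stands still between calls to the robot, and variables do not carry over. Pictures are saved under pics/ and viewed, about 8 in all and at most 12, crops included, and the job is handed in when it is done.

```bash
ls; mkdir -p pics; python3 - <<'E'
from workcell import ctrl
import cv2
for n in("scene","top"):
    cv2.imwrite(f"pics/{n}0.png",ctrl.get_image(n)[:,:,::-1]); print(n,ctrl.camera_info(n))
print(ctrl.get_obs(),ctrl.pinch_z)
E
```

```text
pics
scene {'camera_matrix': array([[624.6506554 ,   0.        , 319.01656789],
       [  0.        , 624.6506554 , 236.66454766],
       [  0.        ,   0.        ,   1.        ]]), 'k1': -0.2238073468964179, 'R': array([[ 0.65726077,  0.75358791,  0.01065563],
       [ 0.49665003, -0.42244494, -0.75820777],
       [-0.56687479,  0.50363234, -0.65192594]]), 't': array([-384.56717202, -168.38181904, 1812.11208954])}
top {'camera_matrix': array([[555.37874968,   0.        , 323.01297028],
       [  0.        , 555.37874968, 240.96644041],
       [  0.        ,   0.        ,   1.        ]]), 'k1': -0.09976126685886184, 'R': array([[-0.00987581, -0.99995024,  0.00140706],
       [-0.97861389,  0.00937593, -0.20549197],
       [ 0.20546856, -0.00340637, -0.97865779]]), 't': array([  29.45392834,  557.64468127, 1621.21188492])}
{'t': 0.1, 'qpos': array([ 1.23997309e+00,  4.23741624e-01,  1.63058438e+00, -9.47246930e-07,
        1.08861670e+00, -1.89893111e-02]), 'qvel': array([ 0.00158802, -0.00209066, -0.00244632, -0.00051089,  0.00109534,
        0.00085236]), 'joint_torque': array([-3.68815527e-04, -5.45616961e+01, -2.74324805e+01,  6.44717412e-02,
        1.88897923e-02, -5.51355288e-05]), 'ee_pos': array([191.56244602, 594.40222828, 222.00514285]), 'orientation': array([-4.87808224e-01, -3.10325189e+00,  2.08836727e-03]), 'ft_force': array([ 0.04517772,  0.05803356, -0.96272536]), 'moment': array([-0.00470788,  0.03280823,  0.0106821 ]), 'width': 87.68157140920997} 18.700000000000003
```

View pics/scene0.png

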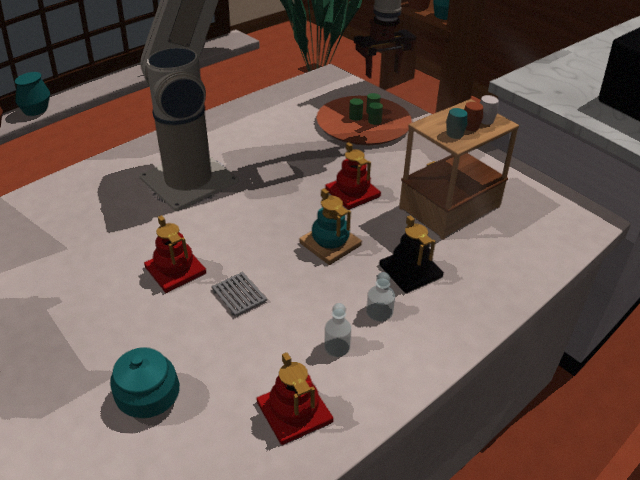

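View pics/top0.png

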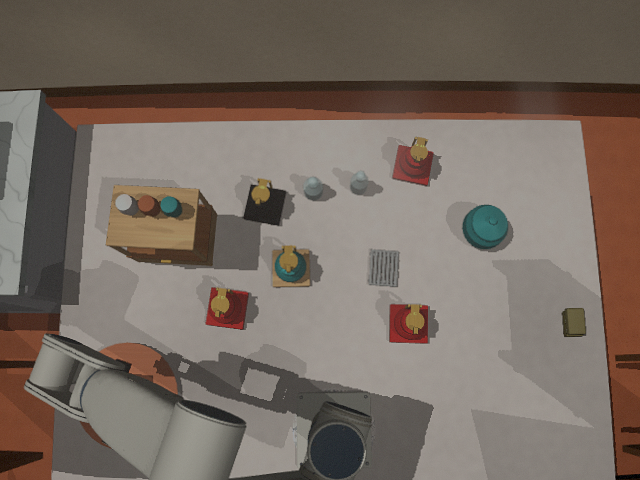

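The turquoise jar on the bamboo foot is at scene (331,230) and top (291,267). The look-alikes are three red jars, at scene (173,252), (353,178) and (294,390), and a black one at (413,255). Only the turquoise jar fits the description. I'll confirm it in one composite crop together with the trivet.

```bash
cat > h.py <<'E'
import numpy as np,cv2
from workcell import ctrl
I={n:ctrl.camera_info(n) for n in("scene","top")}
def proj(n,X):
    c=I[n];p=np.atleast_2d(X)@c["R"].T+c["t"];s=p[:,:2]/p[:,2:];s=s*(1+c["k1"]*(s**2).sum(1,keepdims=True))
    K=c["camera_matrix"];return s*[K[0,0],K[1,1]]+K[:2,2]
def ray(n,uv):
    c=I[n];K=c["camera_matrix"]
    s=cv2.undistortPoints(np.array([[uv]],float),K,np.array([c["k1"],0,0,0,0]))[0,0]
    return -c["R"].T@c["t"], c["R"].T@np.append(s,1)
def atz(n,uv,z):
    o,d=ray(n,uv);return o+d*(z-o[2])/d[2]
def crop(n,c,w,h,f):
    im=ctrl.get_image(n)[:,:,::-1];x,y=c;return cv2.resize(im[y-h//2:y+h//2,x-w//2:x+w//2],None,fx=f,fy=f,interpolation=cv2.INTER_CUBIC)
E
python3 - <<'E'
from h import *
a=crop("scene",(330,226),80,80,5);b=crop("top",(291,263),80,80,5)
cv2.imwrite("pics/c1.png",np.hstack([a,b]))
for uv in [(291,268),(384,268)]: print(atz("top",uv,13))
print(atz("scene",(239,294),13))
E
```

```text
[483.30902564 123.17721658  13.        ]
[ 480.47239865 -163.08465564   13.        ]
[ 488.69001114 -163.02376016   13.        ]
```

View pics/c1.png

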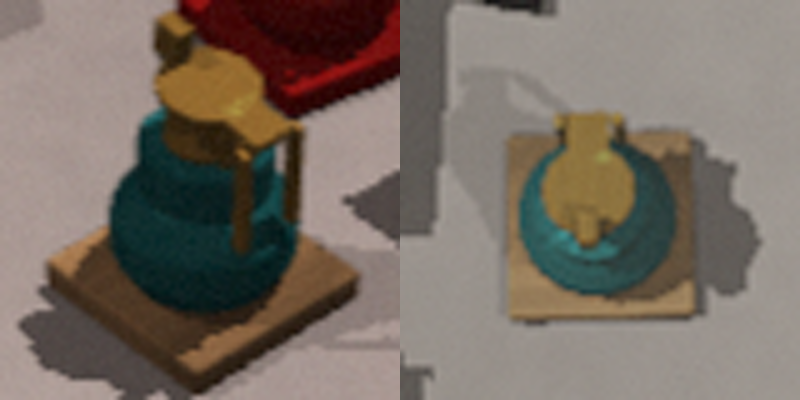

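Confirmed: turquoise jar, bamboo foot, hinge on the far side (towards +x) and tab towards the robot. Next I'll fit its pose and the cover angle from both views.

```bash
cat >> h.py <<'E'
def jarpts(p):
    x,y,w,th,h=p
    cov=lambda a,b,z:(44-a*np.cos(th)+z*np.sin(th),b,124+a*np.sin(th)+z*np.cos(th))
    L=np.array([(57.5,57.5,h),(57.5,-57.5,h),(-57.5,-57.5,h),(-57.5,57.5,h),(44,0,124),cov(44,0,6),cov(71,0,16),(44,17,124),(44,-17,124)])
    c,s=np.cos(w),np.sin(w);return L@np.array([[c,s,0],[-s,c,0],[0,0,1]])+[x,y,0]
E
python3 - <<'E'
from h import *
from scipy.optimize import least_squares
T={0:(505,135),1:(692,130),2:(697,315),3:(510,318),5:(589,186),6:(588,226),7:(562,118),8:(618,116)}
S={3:(50,265),2:(195,375),1:(358,280),5:(212,88),6:(174,35),7:(295,126),8:(243,152)}
T={k:(251+(u-400)/5,223+v/5) for k,(u,v) in T.items()};S={k:(290+u/5,186+v/5) for k,(u,v) in S.items()}
def r(p):
    P=jarpts(p);return np.concatenate([(proj(n,P[list(D)])-np.array(list(D.values()))).ravel() for n,D in(("top",T),("scene",S))])
s=least_squares(r,[490,123,0,.1,12],loss="soft_l1");print(s.x.round(3));print(r(s.x).reshape(-1,2).round(1).tolist())
print(jarpts(s.x)[[4,6]].round(1))
# trivet corners from top/scene by colour? overlay crop
cv2.imwrite("pics/c2.png",np.hstack([crop("scene",(239,294),70,60,5),crop("top",(384,268),70,60,5)]))
E
```

```text
[ 4.87217e+02  1.24049e+02  6.70000e-02  1.30000e-01 -4.65760e+01]
[[0.7, 3.4], [-0.9, 1.7], [0.7, 0.3], [1.8, 2.4], [-0.5, -0.7], [0.0, -0.7], [-1.6, -0.5], [-1.1, -1.0], [29.6, -1.0], [-30.2, -3.0], [-31.2, 38.3], [-0.4, -0.5], [-0.2, 1.1], [0.6, 0.6], [1.2, 1.5]]
[[531.1 127.  124. ]
 [462.9 122.4 149.1]]
```

View pics/c2.png

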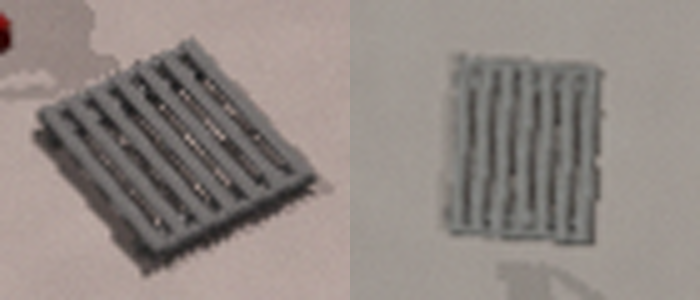

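```bash
python3 - <<'E'
from h import *
from scipy.optimize import least_squares
T={0:(505,135),1:(692,130),2:(697,315),3:(510,318),5:(589,186),6:(588,226),7:(562,118),8:(618,116)}
S={2:(50,265),1:(195,375),0:(358,280),5:(212,88),6:(174,35),7:(295,126),8:(243,152)}
T={k:(251+(u-400)/5,223+v/5) for k,(u,v) in T.items()};S={k:(290+u/5,186+v/5) for k,(u,v) in S.items()}
def r(p):
    P=jarpts(p);return np.concatenate([(proj(n,P[list(D)])-np.array(list(D.values()))).ravel() for n,D in(("top",T),("scene",S))])
s=least_squares(r,[490,123,0,.1,12],loss="soft_l1");print(s.x.round(3));print(r(s.x).reshape(-1,2).round(1).tolist())
print(jarpts(s.x)[[4,6]].round(1))
A=[atz("scene",(204+u/5,264+v/5),13) for u,v in[(38,108),(190,40),(315,178),(155,245)]]
B=[atz("top",(349+(u-350)/5,238+v/5),13) for u,v in[(455,60),(600,67),(595,242),(447,235)]]
print(np.round(A,1),np.round(B,1),np.mean(A,0),np.mean(B,0))
o=ctrl.get_obs();print(cv2.Rodrigues(o["orientation"])[0].round(3))
E
```

```text
[4.84972e+02 1.23850e+02 2.00000e-02 1.45000e-01 1.43930e+01]
[[-0.1, -0.4], [-0.4, -0.5], [-0.5, -0.6], [-0.7, -0.1], [-0.4, -0.0], [-0.4, -0.1], [-0.9, -0.0], [-0.4, 0.0], [-2.0, 0.0], [-0.3, 1.1], [0.2, -0.4], [-1.0, -1.1], [-0.4, 0.3], [-0.5, 0.7], [-0.3, 1.3]]
[[529.  124.7 124. ]
 [461.  123.4 150.1]]
[[ 424.3 -196.8   13. ]
 [ 433.3 -114.3   13. ]
 [ 545.  -124.1   13. ]
 [ 531.4 -205.    13. ]] [[ 537.3 -121.4   13. ]
 [ 532.  -211.4   13. ]
 [ 423.  -204.3   13. ]
 [ 428.4 -113.6   13. ]] [ 483.50961781 -160.02634461   13.        ] [ 480.18075184 -162.67332846   13.        ]
[[-0.952  0.307 -0.   ]
 [ 0.307  0.952 -0.001]
 [ 0.    -0.001 -1.   ]]
```

Jar at (485,124), yaw about 0.02, cover about 0.14 rad ajar. Trivet centre is near (482,−161). I'll push the tab up and over with closed fingers, since a 30 N pinch on the cover could break the 25 N limit. First I travel in with the fingers shut and the tool turned to yaw 0, which suits the later unscrewing.

```bash
python3 -m inch '[{"xyz":[-5,-6,0],"spin":20},{"xyz":[-9,-12,0],"spin":30},{"xyz":[-13,-18,0],"spin":40},{"xyz":[-19.3,-24.7,0],"spin":50},{"xyz":[-22,-27,0],"spin":60},{"xyz":[-25,-29,0],"spin":70},{"xyz":[-28,-31,0],"spin":80},{"xyz":[-31,-33.5,0],"spin":90},{"xyz":[-34,-36,0],"spin":100},{"xyz":[-36.7,-37.7,0],"spin":110},{"xyz":[-36.7,-37.7,0],"spin":118},{"xyz":[-36.7,-37.7,0],"spin":126},{"xyz":[-36.7,-37.7,0],"spin":134},{"xyz":[-36.7,-37.7,0],"spin":142},{"xyz":[-36.7,-37.7,0],"spin":150},{"xyz":[-36.7,-37.7,0],"spin":158},{"xyz":[-36.7,-37.7,0],"spin":161},{"xyz":[-36.7,-37.7,0],"spin":161},{"xyz":[-36.7,-37.7,0],"spin":161}]' 1; python3 - <<'E'
from h import *
o=ctrl.get_obs();R=cv2.Rodrigues(o["orientation"])[0];print(R.round(3),o["qpos"].round(2))
cv2.imwrite("pics/c3.png",np.hstack([crop("scene",(320,220),80,100,5),crop("top",(291,258),80,100,5)]))
E
```

```text
t: 2.2
ee_pos: [425.3, 123.3, 222.7]
orientation: [3.141, 0.022, -0.0]
ft_force: [-0.3, -0.3, -0.3]
width: 0.4
[[ 1.     0.014 -0.   ]
 [ 0.014 -1.    -0.   ]
 [-0.     0.    -1.   ]] [ 0.26  0.15  2.02 -0.    0.97  1.81]
```

View pics/c3.png

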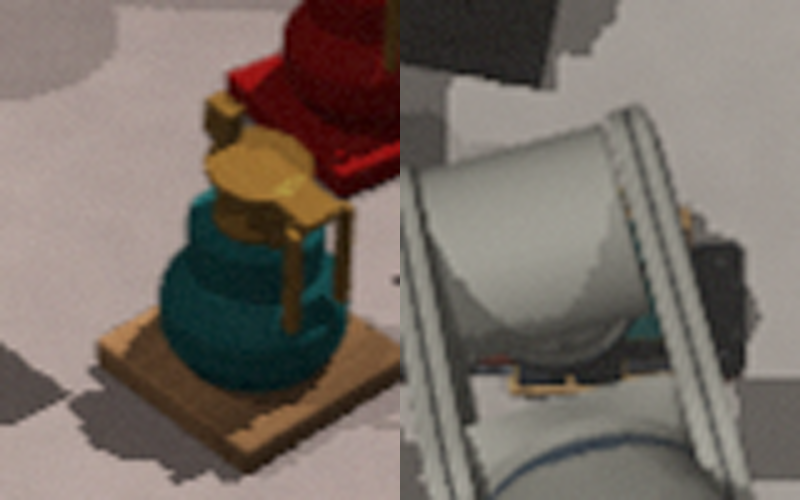

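The scene view shows the cover only a little ajar and nothing moved. I lower the tip to z≈139 in front of the tab and creep forward.

```bash
python3 -m inch '[{"xyz":[0,0,4],"spin":0},{"xyz":[0,0,7],"spin":0},{"xyz":[0,0,8.4],"spin":0},{"xyz":[0,0,8.4],"spin":0},{"xyz":[0.4,0,8.4],"spin":0},{"xyz":[0.8,0,8.4],"spin":0},{"xyz":[1.1,0,8.4],"spin":0},{"xyz":[1.1,0,8.4],"spin":0}]'; python3 -m inch '[{"xyz":[0.2,0,0],"spin":0},{"xyz":[0.4,0,0],"spin":0},{"xyz":[0.4,0,0],"spin":0}]'
```

```text
t: 3.1
ee_pos: [437.3, 123.6, 139.5]
orientation: [3.141, 0.03, 0.003]
ft_force: [-0.3, -1.1, 0.2]
width: 0.7
t: 3.4
ee_pos: [438.1, 123.4, 138.8]
orientation: [3.141, 0.03, -0.008]
ft_force: [-9.0, 1.8, 2.7]
width: 0.6
```

```bash
python3 -m inch '[{"xyz":[0.15,0,-0.3],"spin":0},{"xyz":[0.2,0,-0.6],"spin":0},{"xyz":[0.3,0,-0.9],"spin":0},{"xyz":[0.4,0,-1.2],"spin":0},{"xyz":[0.5,0,-1.5],"spin":0},{"xyz":[0.6,0,-1.7],"spin":0},{"xyz":[0.6,0,-1.7],"spin":0}]'; python3 - <<'E'
from h import *
cv2.imwrite("pics/c4.png",crop("scene",(320,205),100,100,5))
E
```

```text
t: 4.1
ee_pos: [443.3, 123.4, 156.1]
orientation: [3.141, 0.029, -0.011]
ft_force: [-6.0, 0.4, 2.9]
width: 0.4
```

View pics/c4.png

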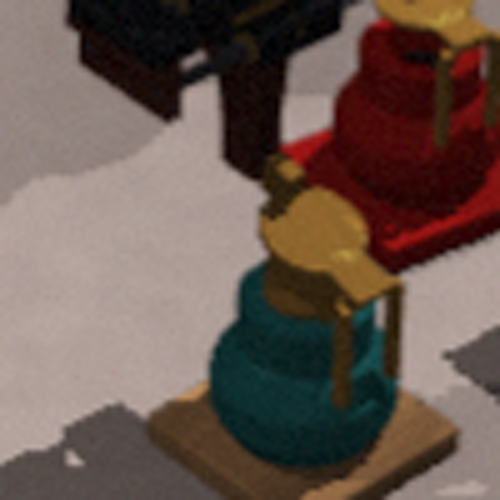

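The tab has tipped up and the fingertip is behind it, with force of about 6 N. I continue the arc with more forward motion.

```bash
python3 -m inch '[{"xyz":[0.2,0,-0.2],"spin":0},{"xyz":[0.4,0,-0.4],"spin":0},{"xyz":[0.6,0,-0.7],"spin":0},{"xyz":[0.8,0,-1.0],"spin":0},{"xyz":[0.8,0,-1.0],"spin":0}]';  python3 -m inch '[{"xyz":[0.2,0,-0.2],"spin":0},{"xyz":[0.4,0,-0.4],"spin":0},{"xyz":[0.7,0,-0.6],"spin":0},{"xyz":[1,0,-0.9],"spin":0},{"xyz":[1,0,-0.9],"spin":0}]'; python3 - <<'E'
from h import *
cv2.imwrite("pics/c5.png",crop("scene",(320,205),100,100,5))
E
```

```text
t: 4.65
ee_pos: [449.2, 123.4, 166.2]
orientation: [3.14, 0.029, -0.018]
ft_force: [-11.5, 1.1, 8.4]
width: 0.6
t: 5.15
ee_pos: [456.4, 123.5, 175.5]
orientation: [3.14, 0.029, -0.029]
ft_force: [-15.8, 1.2, 13.2]
width: 0.5
```

View pics/c5.png

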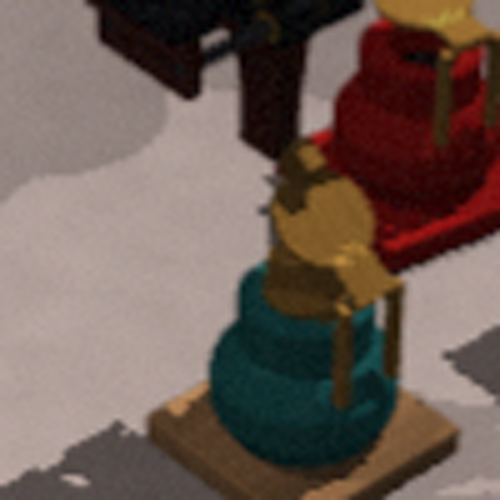

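The tip rode up the tab's end face: the force is 20 N and mostly radial. I back off, drop below the lower corner of the tab and push there.

```bash
python3 -m inch '[{"xyz":[-0.6,0,0],"spin":0},{"xyz":[-1.6,0,0],"spin":0},{"xyz":[-1.6,0,1.0],"spin":0},{"xyz":[-1.6,0,2.2],"spin":0},{"xyz":[-1.6,0,2.2],"spin":0},{"xyz":[-1.2,0,2.2],"spin":0},{"xyz":[-0.9,0,2.2],"spin":0},{"xyz":[-0.7,0,2.2],"spin":0},{"xyz":[-0.7,0,2.2],"spin":0}]';  python3 -m inch '[{"xyz":[0.2,0,-0.2],"spin":0},{"xyz":[0.4,0,-0.4],"spin":0},{"xyz":[0.6,0,-0.7],"spin":0},{"xyz":[0.6,0,-0.7],"spin":0}]'
```

```text
t: 6.1
ee_pos: [449.7, 123.4, 153.8]
orientation: [3.14, 0.028, -0.027]
ft_force: [-0.3, -0.2, -1.1]
width: 0.2
t: 6.5
ee_pos: [456.0, 123.5, 161.1]
orientation: [3.14, 0.028, -0.027]
ft_force: [-1.0, -0.5, 1.4]
width: 0.5
```

```bash
python3 -m inch '[{"xyz":[0.3,0,-0.2],"spin":0},{"xyz":[0.6,0,-0.5],"spin":0},{"xyz":[0.9,0,-0.8],"spin":0},{"xyz":[1.2,0,-1.0],"spin":0},{"xyz":[1.2,0,-1.0],"spin":0}]';  python3 -m inch '[{"xyz":[0.3,0,-0.2],"spin":0},{"xyz":[0.6,0,-0.4],"spin":0},{"xyz":[0.9,0,-0.6],"spin":0},{"xyz":[1.2,0,-0.8],"spin":0},{"xyz":[1.2,0,-0.8],"spin":0}]'
```

```text
t: 7.0
ee_pos: [468.3, 123.8, 171.5]
orientation: [3.14, 0.028, -0.027]
ft_force: [-4.2, -0.2, 3.9]
width: 0.4
t: 7.5
ee_pos: [481.6, 124.1, 179.6]
orientation: [3.14, 0.028, -0.024]
ft_force: [-0.2, -0.1, 0.3]
width: 0.4
```

```bash
python3 -m inch '[{"xyz":[0.4,0,-0.1],"spin":0},{"xyz":[0.8,0,-0.3],"spin":0},{"xyz":[1.2,0,-0.4],"spin":0},{"xyz":[1.6,0,-0.5],"spin":0},{"xyz":[1.6,0,-0.5],"spin":0}]'; python3 - <<'E'
from h import *
cv2.imwrite("pics/c6.png",crop("scene",(320,200),110,110,5))
E
```

```text
t: 8.0
ee_pos: [498.7, 124.4, 184.6]
orientation: [3.141, 0.028, -0.022]
ft_force: [0.5, 0.3, -0.0]
width: 0.7
```

View pics/c6.png

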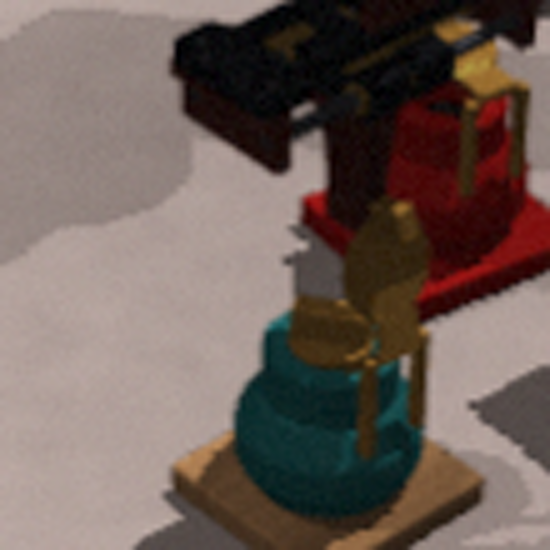

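The cover is now nearly vertical. I sweep it over past vertical, pressing on its underside.

```bash
python3 -m inch '[{"xyz":[0.5,0,0],"spin":0},{"xyz":[1.0,0,0],"spin":0},{"xyz":[1.5,0,0],"spin":0},{"xyz":[2.0,0,0],"spin":0},{"xyz":[2.5,0,0],"spin":0},{"xyz":[3.0,0,0.1],"spin":0},{"xyz":[3.5,0,0.25],"spin":0},{"xyz":[4.0,0,0.4],"spin":0},{"xyz":[4.4,0,0.6],"spin":0},{"xyz":[4.4,0,0.6],"spin":0}]'; python3 -m inch '[{"xyz":[0.4,0,0.15],"spin":0},{"xyz":[0.8,0,0.4],"spin":0},{"xyz":[1.2,0,0.7],"spin":0},{"xyz":[1.6,0,1.0],"spin":0},{"xyz":[1.6,0,1.0],"spin":0}]'
```

```text
t: 9.05
ee_pos: [543.0, 125.2, 177.6]
orientation: [3.141, 0.028, -0.022]
ft_force: [0.8, -0.5, 0.7]
width: 0.5
t: 9.55
ee_pos: [559.3, 125.5, 166.8]
orientation: [3.14, 0.028, -0.022]
ft_force: [-0.5, -0.2, 1.2]
width: 0.7
```

```bash
python3 -m inch '[{"xyz":[0.3,0,0.4],"spin":0},{"xyz":[0.6,0,0.7],"spin":0},{"xyz":[0.8,0,1.0],"spin":0},{"xyz":[0.8,0,1.0],"spin":0}]'; python3 - <<'E'
from h import *
cv2.imwrite("pics/c7.png",crop("scene",(330,200),110,110,5))
E
```

```text
t: 9.95
ee_pos: [567.5, 125.6, 156.3]
orientation: [3.14, 0.028, -0.021]
ft_force: [0.2, 0.5, -0.2]
width: 0.3
```

View pics/c7.png

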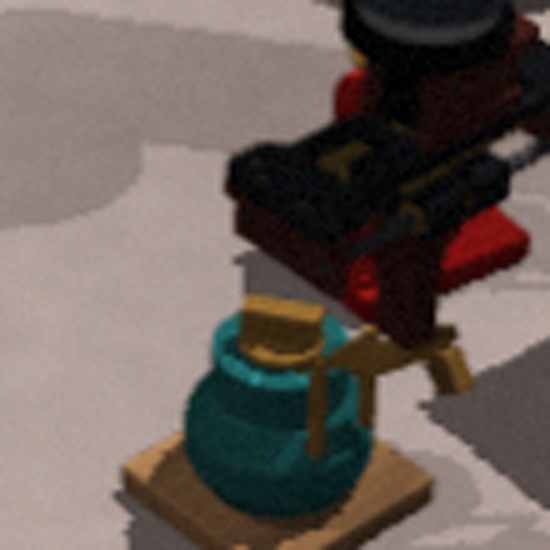

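The cover is thrown back to about 2.5 rad and the cap's bar is exposed at crop (284,304). I check the jar centre from that, then lift, open the fingers and move over the cap.

```bash
python3 - <<'E'
from h import *
f=lambda p:(275+p[0]/5,145+p[1]/5)
print(atz("scene",f((284,304)),123))
a,b=atz("scene",f((240,308)),123),atz("scene",f((323,318)),123);d=b-a;print(a,b,np.linalg.norm(d),np.arctan2(d[1],d[0]))
E
python3 -m inch '[{"xyz":[-0.5,0,-2],"spin":0},{"xyz":[-1,0,-5],"spin":0},{"xyz":[-3,0,-6.5],"spin":-5},{"xyz":[-6,0.05,-6.5],"spin":-10},{"xyz":[-8.3,0.1,-6.5],"spin":-16},{"xyz":[-8.3,0.1,-6.5],"spin":-24},{"xyz":[-8.3,0.1,-6.5],"spin":-32},{"xyz":[-8.3,0.1,-6.5],"spin":-36},{"xyz":[-8.3,0.1,-6.5],"spin":-36},{"xyz":[-8.3,0.1,-6.5],"spin":-36}]' 0.6; python3 - <<'E'
from h import *
cv2.imwrite("pics/c8.png",crop("scene",(330,205),100,100,6))
E
```

```text
[484.00405259 127.79606353 123.        ]
[472.50864943 109.32744769 123.        ] [504.46122656 134.83966692 123.        ] 40.888146394772235 0.6737890662469092
t: 11.0
ee_pos: [485.5, 123.2, 222.7]
orientation: [-2.977, -0.993, 0.02]
ft_force: [-0.2, 0.4, 0.4]
width: 35.0
```

View pics/c8.png

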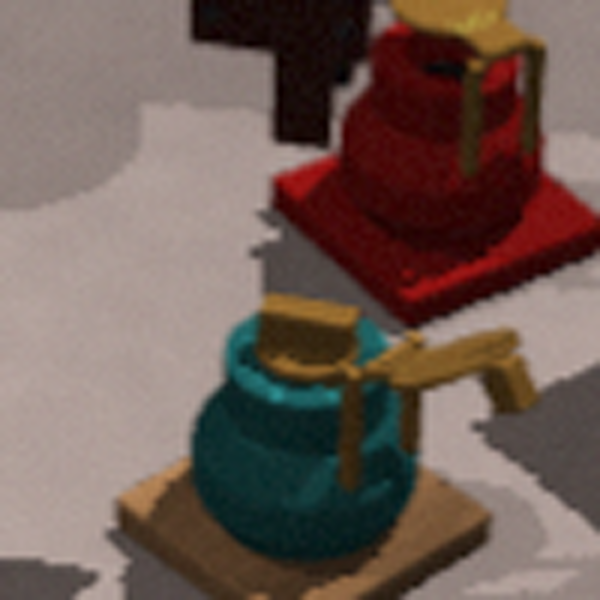

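```bash
python3 - <<'E'
from h import *
f=lambda p:(280+p[0]/6,155+p[1]/6)
P=[atz("scene",f(p),123) for p in[(263,310),(357,322),(359,308),(266,294)]]
print(np.round(P,1),np.mean(P,0));d=P[1]-P[0];print(np.arctan2(d[1],d[0]))
# projected model for jar centre hypotheses
for c in[(485,124),(485,126)]:
  for a in(.6,.68):
    u=np.array([np.cos(a),np.sin(a)]);n=np.array([u[1],-u[0]])
    X=[np.append(np.array(c)+s*20*u+t*7*n,123) for s,t in((-1,1),(1,1),(1,-1),(-1,-1))]
    print(c,a,((proj("scene",X)-[280,155])*6).round().tolist())
o=ctrl.get_obs();R=cv2.Rodrigues(o["orientation"])[0];print(R.round(3),o["ee_pos"])
E
```

```text
[[474.  110.7 123. ]
 [504.5 134.5 123. ]
 [498.2 141.3 123. ]
 [466.9 118.7 123. ]] [485.9012773  126.28986376 123.        ]
0.662499492456176
(485, 124) 0.6 [[253.0, 312.0], [350.0, 328.0], [357.0, 307.0], [262.0, 292.0]]
(485, 124) 0.68 [[254.0, 314.0], [352.0, 326.0], [357.0, 305.0], [260.0, 294.0]]
(485, 126) 0.6 [[257.0, 310.0], [353.0, 326.0], [361.0, 306.0], [266.0, 290.0]]
(485, 126) 0.68 [[258.0, 312.0], [355.0, 324.0], [360.0, 303.0], [263.0, 292.0]]
[[ 0.8    0.6   -0.013]
 [ 0.601 -0.8   -0.001]
 [-0.011 -0.007 -1.   ]] [485.42406748 123.17645713 222.68745278]
```

```bash
python3 -m inch '[{"xyz":[0.12,-0.16,4],"spin":1},{"xyz":[0.12,-0.16,8],"spin":1},{"xyz":[0.12,-0.16,10],"spin":1},{"xyz":[0.12,-0.16,11.2],"spin":1},{"xyz":[0.12,-0.16,11.45],"spin":1},{"xyz":[0.12,-0.16,11.45],"spin":1}]'; python3 -m inch '[{"xyz":[0,0,0],"spin":0},{"xyz":[0,0,0],"spin":0}]' 0.82
```

```text
t: 11.65
ee_pos: [484.4, 125.2, 108.5]
orientation: [-2.986, -0.967, 0.02]
ft_force: [-0.1, -0.6, -0.3]
width: 34.9
t: 11.85
ee_pos: [485.3, 125.4, 109.7]
orientation: [-2.986, -0.967, 0.016]
ft_force: [0.3, -0.4, -0.1]
width: 22.6
```

```bash
python3 -m inch '[{"xyz":[0,0,0],"spin":0},{"xyz":[0,0,0],"spin":0},{"xyz":[0,0,0],"spin":0}]';  python3 -m inch '[{"xyz":[0,0,0],"spin":0},{"xyz":[0,0,0],"spin":0},{"xyz":[0,0,0],"spin":0}]' 1; python3 -c "
from h import *
o=ctrl.get_obs();print(o['moment'],o['ft_force'],o['width'],cv2.Rodrigues(o['orientation'])[0].round(3))"
```

```text
t: 12.15
ee_pos: [485.4, 125.7, 110.2]
orientation: [-2.986, -0.966, 0.015]
ft_force: [-1.8, 2.9, 3.5]
width: 15.9
t: 12.45
ee_pos: [485.2, 125.9, 110.2]
orientation: [-2.986, -0.966, 0.015]
ft_force: [-2.5, 3.5, 2.5]
width: 13.8
[0.53976108 0.59247668 0.01622864] [-2.51021723  3.48111441  2.51648875] 13.806283038363167 [[ 0.811  0.586 -0.01 ]
 [ 0.586 -0.811  0.   ]
 [-0.008 -0.007 -1.   ]]
```

Gripped (13.8 mm), with a side force of 4 N along −y of the tool. I relieve that slightly, then start turning anticlockwise (negative spin).

```bash
python3 -m inch '[{"xyz":[0,-0.1,0],"spin":0},{"xyz":[0,-0.1,0],"spin":0}]'; python3 -m inch '[{"xyz":[0,0,0],"spin":-3},{"xyz":[0,0,0],"spin":-6},{"xyz":[0,0,0],"spin":-10},{"xyz":[0,0,0],"spin":-10}]'; python3 -c "
from h import *
o=ctrl.get_obs();print(o['moment'],o['ft_force'],o['qpos'],o['width'],cv2.Rodrigues(o['orientation'])[0].round(3))"
```

```text
t: 12.65
ee_pos: [485.2, 126.1, 110.3]
orientation: [-2.987, -0.967, 0.014]
ft_force: [1.4, -5.1, 1.6]
width: 14.0
t: 13.05
ee_pos: [485.3, 126.1, 110.3]
orientation: [-2.89, -1.224, 0.014]
ft_force: [-1.6, 0.3, 2.0]
width: 14.0
[-0.18116714  0.15803361  0.07725018] [-1.62592123  0.29835427  2.0218539 ] [0.22944682 0.4190189  1.96973524 0.00217968 0.76188927 0.9972114 ] 13.961119109938139 [[ 0.696  0.718 -0.009]
 [ 0.718 -0.696 -0.001]
 [-0.007 -0.006 -1.   ]]
```

```bash
cat > s.py <<'E'
from h import *
o=ctrl.get_obs();R=cv2.Rodrigues(o["orientation"])[0];print("M",o["moment"].round(3),"capyaw",round(np.arctan2(R[1,1],R[0,1]),3),"q6",o["qpos"][5].round(3),"tq6",o["joint_torque"][5].round(3),"w",o["width"].round(1))
E
python3 -m inch '[{"xyz":[0,0,0],"spin":-5},{"xyz":[0,0,0],"spin":-10},{"xyz":[0,0,0],"spin":-15},{"xyz":[0,0,0],"spin":-15}]'; python3 s.py;  python3 -m inch '[{"xyz":[0,0,0],"spin":-5},{"xyz":[0,0,0],"spin":-10},{"xyz":[0,0,0],"spin":-14},{"xyz":[0,0,0],"spin":-14}]'; python3 s.py
```

```text
t: 13.45
ee_pos: [485.4, 126.0, 110.3]
orientation: [-2.705, -1.589, 0.013]
ft_force: [-0.1, 0.1, 2.1]
width: 13.8
t: 13.85
ee_pos: [485.4, 125.9, 110.4]
orientation: [-2.493, -1.904, 0.012]
ft_force: [-0.8, -0.7, 2.6]
width: 13.9Traceback (most recent call last):
  File "s.py", line 2, in <module>
    o=ctrl.get_obs();R=cv2.Rodrigues(o["orientation"])[0];print("M",o["moment"].round(3),"capyaw",round(np.arctan2(R[1,1],R[0,1]),3),"q6",o["qpos"][5].round(3),"tq6",o["joint_torque"][5].round(3),"w",o["width"].round(1))
                                                                                                                                                                                                        ^^^^^^^^^^^^^^^^
AttributeError: 'float' object has no attribute 'round'
Traceback (most recent call last):
  File "s.py", line 2, in <module>
    o=ctrl.get_obs();R=cv2.Rodrigues(o["orientation"])[0];print("M",o["moment"].round(3),"capyaw",round(np.arctan2(R[1,1],R[0,1]),3),"q6",o["qpos"][5].round(3),"tq6",o["joint_torque"][5].round(3),"w",o["width"].round(1))
                                                                                                                                                                                                        ^^^^^^^^^^^^^^^^
AttributeError: 'float' object has no attribute 'round'
```

```bash
sed -i 's/o\["width"\].round(1)/o["width"]/' s.py; python3 s.py; for i in 1; do :; done; python3 -m inch '[{"xyz":[0,0,0],"spin":-2},{"xyz":[0,0,0],"spin":-4},{"xyz":[0,0,0],"spin":-4}]'; python3 s.py;  python3 -m inch '[{"xyz":[0,0,0],"spin":-2},{"xyz":[0,0,0],"spin":-4},{"xyz":[0,0,0],"spin":-4}]'; python3 s.py
```

```text
M [-0.197  0.205  0.093] capyaw -0.267 q6 0.494 tq6 -0.698 w 13.865943390219902
t: 14.15
ee_pos: [485.4, 125.8, 110.5]
orientation: [-2.428, -1.985, 0.012]
ft_force: [-1.9, -1.2, 4.3]
width: 13.5
M [-0.269  0.27  -0.049] capyaw -0.2 q6 0.428 tq6 -0.378 w 13.499461925491595
t: 14.45
ee_pos: [485.5, 125.8, 110.7]
orientation: [-2.361, -2.065, 0.012]
ft_force: [-1.4, -1.4, 5.7]
width: 13.8
M [-0.28   0.314 -0.02 ] capyaw -0.133 q6 0.361 tq6 -0.335 w 13.765435727389413
```

```bash
python3 -m inch '[{"xyz":[0,0,0],"spin":-2},{"xyz":[0,0,0],"spin":-4},{"xyz":[0,0,0],"spin":-4}]'; python3 s.py;  python3 -m inch '[{"xyz":[0,0,0],"spin":-2},{"xyz":[0,0,0],"spin":-4},{"xyz":[0,0,0],"spin":-4}]'; python3 s.py
```

```text
t: 14.75
ee_pos: [485.5, 125.7, 110.9]
orientation: [-2.29, -2.143, 0.011]
ft_force: [-1.3, -1.1, 6.3]
width: 13.8
M [-0.259  0.337  0.018] capyaw -0.067 q6 0.294 tq6 -0.332 w 13.837525365796383
t: 15.05
ee_pos: [485.4, 125.7, 111.1]
orientation: [-2.217, -2.217, 0.011]
ft_force: [-2.3, -0.0, 5.5]
width: 13.7
M [-0.114  0.414 -0.053] capyaw -0.0 q6 0.228 tq6 -0.405 w 13.676200834642827
```

```bash
python3 -m inch '[{"xyz":[0,0,0],"spin":-2},{"xyz":[0,0,0],"spin":-3},{"xyz":[0,0,0],"spin":-3}]'; python3 s.py
```

```text
t: 15.35
ee_pos: [485.2, 126.1, 111.2]
orientation: [-2.161, -2.271, 0.011]
ft_force: [-2.9, 3.9, 4.2]
width: 14.1
M [ 0.606  0.544 -0.179] capyaw 0.05 q6 0.177 tq6 -0.342 w 14.0655337707037
```

```bash
python3 -m inch '[{"xyz":[0,0,0],"spin":-1.5},{"xyz":[0,0,0],"spin":-1.5}]'; python3 s.py
```

```text
t: 15.55
ee_pos: [485.1, 126.3, 111.2]
orientation: [-2.131, -2.299, 0.01]
ft_force: [-2.4, 3.6, 4.2]
width: 13.7
M [ 0.622  0.494 -0.264] capyaw 0.076 q6 0.152 tq6 -0.425 w 13.718215558931966
```

The stop is felt: Mz went from about −0.05 to −0.26 N m at cap yaw ≈0.06. I ease back 5.5° and try a gentle lift.

```bash
python3 -m inch '[{"xyz":[0,0,0],"spin":3},{"xyz":[0,0,0],"spin":5.5},{"xyz":[0,0,0],"spin":5.5}]'; python3 s.py; python3 -m inch '[{"xyz":[0,0,-0.1],"spin":0},{"xyz":[0,0,-0.2],"spin":0},{"xyz":[0,0,-0.2],"spin":0}]'; python3 s.py
```

```text
t: 15.85
ee_pos: [485.6, 126.3, 111.4]
orientation: [-2.242, -2.193, 0.01]
ft_force: [-2.0, 2.1, 6.1]
width: 13.6
M [ 0.221  0.402 -0.018] capyaw -0.022 q6 0.25 tq6 0.409 w 13.599903775985956
t: 16.15
ee_pos: [485.6, 126.2, 113.4]
orientation: [-2.242, -2.193, 0.01]
ft_force: [-1.9, 1.8, 3.2]
width: 13.8
M [0.293 0.411 0.016] capyaw -0.022 q6 0.25 tq6 0.012 w 13.788940723687615
```

The cap came up 2 mm freely, with the spring still helping. I continue lifting in steps.

```bash
python3 -m inch '[{"xyz":[0,0,-0.2],"spin":0},{"xyz":[0,0,-0.4],"spin":0},{"xyz":[0,0,-0.4],"spin":0}]'; python3 s.py; python3 -m inch '[{"xyz":[0,0,-0.2],"spin":0},{"xyz":[0,0,-0.5],"spin":0},{"xyz":[0,0,-0.5],"spin":0}]'; python3 s.py
```

```text
t: 16.45
ee_pos: [485.5, 126.0, 117.4]
orientation: [-2.242, -2.193, 0.011]
ft_force: [-1.3, 0.2, -0.2]
width: 14.0
M [-0.047  0.196 -0.057] capyaw -0.022 q6 0.25 tq6 -0.006 w 14.030896522200356
t: 16.75
ee_pos: [486.0, 125.9, 122.8]
orientation: [-2.242, -2.193, 0.01]
ft_force: [0.6, -0.2, -1.1]
width: 13.8
M [-0.065  0.059  0.028] capyaw -0.022 q6 0.25 tq6 -0.001 w 13.760531339795739
```

```bash
python3 -m inch '[{"xyz":[0,0,-0.8],"spin":0},{"xyz":[0,0,-1.8],"spin":0},{"xyz":[0,0,-3],"spin":0},{"xyz":[0,0,-5],"spin":0},{"xyz":[0,0,-7.5],"spin":0},{"xyz":[0,0,-9],"spin":0},{"xyz":[0,0,-9],"spin":0}]'; python3 -m inch '[{"xyz":[-2,0.02,0],"spin":0},{"xyz":[-5,0.05,0],"spin":0},{"xyz":[-9,0.08,0],"spin":0},{"xyz":[-13,0.1,0],"spin":0},{"xyz":[-17,0.13,0],"spin":0},{"xyz":[-21,0.17,0],"spin":0},{"xyz":[-25,0.2,0],"spin":0},{"xyz":[-27.5,0.23,0],"spin":0},{"xyz":[-28.7,0.23,0],"spin":0},{"xyz":[-28.7,0.23,0],"spin":0},{"xyz":[-28.7,0.23,1],"spin":0},{"xyz":[-28.7,0.23,4],"spin":0},{"xyz":[-28.7,0.23,8],"spin":0},{"xyz":[-28.7,0.23,11],"spin":0},{"xyz":[-28.7,0.23,12.5],"spin":0},{"xyz":[-28.7,0.23,12.5],"spin":0}]'; python3 s.py; python3 - <<'E'
from h import *
cv2.imwrite("pics/c9.png",np.hstack([crop("scene",(250,270),100,110,4),crop("scene",(340,205),100,110,4)]))
E
```

```text
t: 17.45
ee_pos: [488.3, 126.4, 215.9]
orientation: [-2.244, -2.195, 0.002]
ft_force: [0.3, 1.0, -0.4]
width: 14.2
t: 19.05
ee_pos: [482.0, -158.3, 88.0]
orientation: [-2.238, -2.194, 0.006]
ft_force: [0.1, -0.2, -0.3]
width: 13.9
M [-0.062  0.072  0.023] capyaw -0.02 q6 -0.32 tq6 0.004 w 13.93606078847333
```

View pics/c9.png

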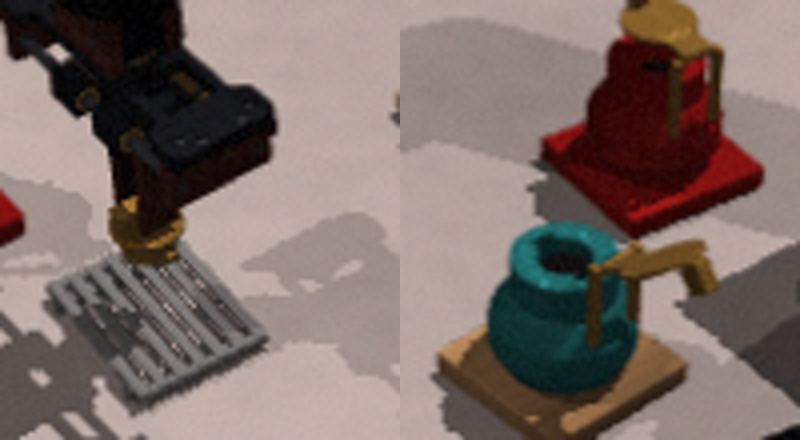

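The cap is held upright above the trivet, the jar is open and the cover is back. I lower and feel for contact.

```bash
python3 -m inch '[{"xyz":[-0.2,0,1.5],"spin":0},{"xyz":[-0.2,0,3.2],"spin":0},{"xyz":[-0.2,0,4.3],"spin":0},{"xyz":[-0.2,0,4.7],"spin":0},{"xyz":[-0.2,0,4.7],"spin":0}]'; python3 -m inch '[{"xyz":[0,0,0.1],"spin":0},{"xyz":[0,0,0.2],"spin":0},{"xyz":[0,0,0.2],"spin":0}]'; python3 -m inch '[{"xyz":[0,0,0.1],"spin":0},{"xyz":[0,0,0.2],"spin":0},{"xyz":[0,0,0.2],"spin":0}]'
```

```text
t: 19.65
ee_pos: [483.9, -161.2, 43.6]
orientation: [-2.242, -2.196, 0.003]
ft_force: [-0.2, -0.9, -1.1]
width: 13.5
t: 19.95
ee_pos: [484.2, -161.3, 42.0]
orientation: [-2.242, -2.197, 0.002]
ft_force: [-0.1, -0.6, -0.8]
width: 13.6
t: 20.25
ee_pos: [484.1, -161.3, 39.9]
orientation: [-2.242, -2.197, 0.002]
ft_force: [-0.1, -0.8, -0.8]
width: 13.3
```

```bash
python3 -m inch '[{"xyz":[0,0,0.05],"spin":0},{"xyz":[0,0,0.1],"spin":0},{"xyz":[0,0,0.15],"spin":0},{"xyz":[0,0,0.15],"spin":0}]'; python3 -m inch '[{"xyz":[0,0,0.05],"spin":0},{"xyz":[0,0,0.1],"spin":0},{"xyz":[0,0,0.1],"spin":0}]';python3 -m inch '[{"xyz":[0,0,0.05],"spin":0},{"xyz":[0,0,0.1],"spin":0},{"xyz":[0,0,0.1],"spin":0}]'
```

```text
t: 20.65
ee_pos: [484.0, -161.2, 38.3]
orientation: [-2.242, -2.197, 0.002]
ft_force: [-0.5, 0.0, -1.1]
width: 13.6
t: 20.95
ee_pos: [484.0, -161.2, 37.4]
orientation: [-2.242, -2.197, 0.002]
ft_force: [-0.3, -0.5, 0.2]
width: 13.3
t: 21.25
ee_pos: [484.1, -161.2, 37.2]
orientation: [-2.242, -2.197, 0.002]
ft_force: [-3.0, 1.8, 11.1]
width: 13.9
```

Contact at 37.2, with 11 N upward. I ease up slightly, then open and retreat.

```bash
python3 -m inch '[{"xyz":[0,0,-0.03],"spin":0},{"xyz":[0,0,-0.03],"spin":0}]'; python3 -m inch '[{"xyz":[0,0,0],"spin":0},{"xyz":[0,0,0],"spin":0},{"xyz":[0,0,0],"spin":0},{"xyz":[0,0,0],"spin":0}]' 0.6; python3 -m inch '[{"xyz":[0,0,-0.5],"spin":0},{"xyz":[0,0,-1.5],"spin":0},{"xyz":[0,0,-4],"spin":0},{"xyz":[0,0,-8],"spin":0},{"xyz":[0,0,-12],"spin":0},{"xyz":[0,0,-15],"spin":0},{"xyz":[0,0,-15],"spin":0}]'; python3 - <<'E'
from h import *
cv2.imwrite("pics/c10.png",np.hstack([crop("scene",(240,285),80,80,5),crop("scene",(340,225),80,80,5)]))
E
```

```text
t: 21.45
ee_pos: [484.2, -161.2, 37.6]
orientation: [-2.242, -2.197, 0.002]
ft_force: [0.6, 0.3, -1.1]
width: 13.8
t: 21.85
ee_pos: [484.2, -161.2, 37.6]
orientation: [-2.242, -2.197, 0.002]
ft_force: [0.4, 0.6, 0.1]
width: 35.1
t: 22.55
ee_pos: [487.2, -162.3, 192.6]
orientation: [2.24, 2.195, 0.004]
ft_force: [-0.4, -0.1, -0.1]
width: 35.1
```

View pics/c10.png

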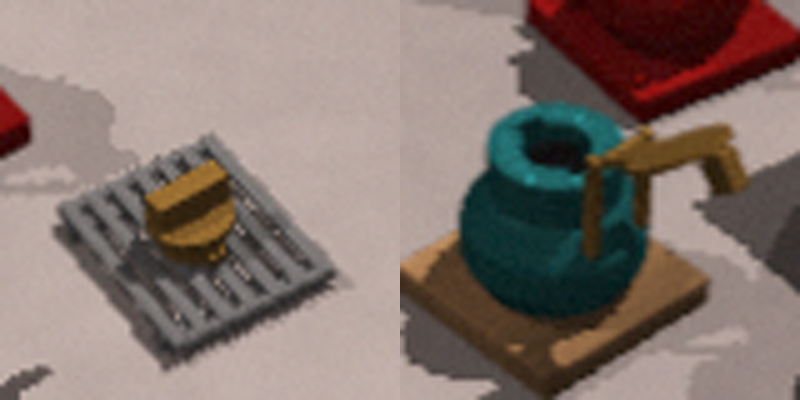

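The cap stands upright in the middle of the trivet: its foot is near crop (195,243), against the trivet centre at about (195,243). The jar is open and the cover is back. Handing in.

```bash
python3 -c "
from workcell import ctrl
print(ctrl.close_job())"
```

```text
the job is handed in; nothing more can be done
None
```

The jar is open for refilling and the job is handed in at about 22.6 s. No verdict was reported, so this rests on my own checks.

**Cover:** I pushed it over with closed fingers rather than pinching the tab, because the fixed 30 N grip could have passed the 25 N limit. On the first push the tip rode up the tab's end face and the force reached about 20 N. I backed off and pushed below the tab's lower corner instead. The cover ended at about 2.5 rad, estimated from the picture.

**Cap:** I unscrewed it anticlockwise until the turning moment rose to 0.26 N m at the stop, eased it back 5.5°, and it lifted out freely. It touched the trivet with 11 N, and I relieved that before letting go.

**Last checks:** The final picture shows the cap upright in the middle of the trivet, the jar open and the cover back. The gripper was clear at 193 mm with no force on it. The cruets, pot and stand were outside the final crops, and I did not measure them again. No move went near them and no unexpected contact showed.

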